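Drip tile under the drying rack

TASK

Push the flat terracotta drip tile under the low slatted drying rack, through its flared mouth, until its leading edge rests flat against the stop bar at the back; then take the hand clear. Slide the tile flat along the table with the fingertips, never lifting or tipping it. Do not move the brown cup standing on the rack or disturb the other things on the table.

Things in the scene. Friction and masses are not known exactly. Their poses are not given: they have to be found in the camera images.
- drip_tile: loose flat terracotta tile with a few blue glaze spots, 130 (its x) x 90 (its y) x 10 mm, about 0.25 kg; origin at the centre of its underside, z up. It lies flat in front of the rack's mouth, a short edge roughly towards it, off-line and turned by up to about 0.35 rad. Its short ends are alike, either may lead.
- rack: low wooden drying rack, fixed to the table: two dark side rails, each 84 long (x -42 to +42), 14 wide, 100 mm apart inside (inner faces at y = +-50), carry five pale slats 128 long along y, underside 15 and top 23 mm above the table. Origin on the table under its centre; the tile goes in along its +x. With the tile home, its centre is at x = -27, its rear edge at x = -92.
- rack_mouth (a point): middle of the rack's mouth on the table, at the rack's x = -42. Flared guide cheeks 13 high run on outwards from the rails to x = -73, where they stand 126 mm apart inside (outer ends at y = +-72)
- rack_stop (a point): foot of the middle of the stop bar's front face, at the rack's x = +38; the bar is 13 high and closes the back of the rack under the slats from rail to rail
- thrown_cup: brown unglazed clay cup, 65 across and 62 high, standing loose on the rack's slats; origin under its centre
- slip_cup_1: small blue cup of slip, 52 mm across and 45 high; origin under its centre; a bystander
- slip_cup_0: small whitish cup of slip, 58 mm across and 52 high; origin under its centre; a bystander
- glaze_jar_0: pale glaze jar with a cream label, 59 mm across and 82 high; origin under its centre; a bystander
- pebble: flat grey burnishing pebble, 28 x 60 x 14; origin under its centre; a bystander
- rib: flat wooden potter's rib, 48 x 107 x 8; origin under its centre; a bystander
- spoon: spoon with a wooden handle, 46 x 214 x 23, long along its y; origin under its centre; a bystander
There are look-alikes about, which are no part of the job. What is shaped like the thrown_cup but red is not meant.

How it is judged:
By the outcome, as a careful person would: the job done as asked, in the order asked, and still so for the second after the job is handed in, with the robot touching nothing.
It also fails if it takes over 61 s, if anything falls off the work surface, if the arm or the gripper's body presses on something with over 40 N, if the wrist force passes 120 N, or if a joint passes its speed limit or range.

ROBOT

A 6-joint arm with a two-finger parallel gripper is mounted at the origin on a cart in front of the work surface, level with it; the furniture and walls round the work are solid. World frame = base frame: x ahead of the robot, y to its left, z up, the work surface at z = 0. Lengths are in m, angles in rad, forces in N, time in s.
With the tool pointing down it reaches from about 0.375 to 0.925 m from the base axis. Payload 5.7 kg.
Tool frame: the origin (TCP) lies midway between the tips of the shut fingers; the grasp point (between the pads) lies 19 mm behind it; z points along the fingers, x is the direction in which the jaws open and shut, and the axes are right-handed (so a half turn about z gives the same grasp; the last joint's range is limited). The gripper opens to 88 mm and grips with 3 to 60 N. Pads are 20 mm wide; open, the fingers measure 115 mm over their backs; the gripper's body (75 mm by 178 mm) begins 61 mm behind the grasp point.
Start: joints at [0.999, 0.359, 1.51, -0, 1.272, -0.115], TCP at [0.265, 0.538, 0.223] pointing down, gripper open.
Joint ranges: [-2.97, 2.97], [-1.01, 2.36], [0.21, 2.38], [-0.96, 4.11], [0.2, 2.71], [-2.98, 2.98]. Speed limits (rad/s): [2.39, 2.39, 3.14, 3.14, 3.14, 3.14].

INTERFACE

Orientations are given as a unit quaternion [x, y, z, w].
In Python, from bench import move_ptp, servo_line, goto_joints, move_gripper, sleep, inverse_kinematics, capture, PlanningError, close_job, spot_in, silhouettes, current_clock, current_joint_pos, current_qvel, current_joint_torque, current_position, current_orientation, current_force, current_torque, current_finger_gap gives the robot as it stands. Calls block until the motion is done:
- move_ptp(position, orientation): joint-space move of the TCP to a pose.
- servo_line(position, orientation=None, rate=0.15, contact_N=None): straight line of the TCP; orientation=None keeps the orientation; rate is the mean speed in m/s. With contact_N (N) it stops when the force on the tool has changed by that much, and returns True; else False.
- goto_joints(angles): joint-space move.
- move_gripper(opening): finger opening in m; the grip force is fixed at half the most; returns when the fingers have stopped.
- sleep(seconds).
- inverse_kinematics(position, orientation): joint angles nearest the present ones, or None.
- capture(name): name is "side" or "top" or "wrist"; returns a dict with "image" (384x512x3 uint8, blue, green, red), "range_z" (384x512 float32, m along the optical axis (not along the pixel's ray), 0 where there is no reading), "intrinsics" (3x3 intrinsics, pixels), "k1" (the pictures are not rectified: a ray, as slopes to the right and down, at radius r is drawn at 1 + k1 r^2 times it, then the intrinsics apply), "R" (3x3) and "t" (3): a world point X has camera coordinates R X + t. Camera axes: x right, y down, z forward; pixel columns grow to the right and rows downward; lengths in m; the calibration is good to about 2 mm. A picture is of the moment at which its call begins.
A pose or a line that the arm cannot do raises PlanningError and nothing moves.
- close_job(): hands the job in, once; it reports no verdict.
Trained networks look in the newest picture that a camera, given by its name, has taken for a name from the list of things; names that differ only in an ending like _2 or _b are one class to them, and where a whole thing is asked for, a point or a joint stands for the part that bears it (a point fixed in the world has none). Each returns a list of dicts, best first, with "conf" (0 to 1); they miss things now and then, are a little off and sometimes report something else, mostly with a low value. They report only what shows in the picture. A call takes as long as a camera call. They do not tell look-alikes from the thing itself.
- spot_in(camera, query): "xy" ([column, row] in pixels, amid what is visible of it).
- silhouettes(camera, query): "region" (384x512 bool, what is visible of it) and "xy" ([column, row] in pixels, amid what is visible of it).
Readings, each from a call of its own:
- current_clock(): time.
- current_joint_pos(): joint angles.
- current_qvel(): joint speeds.
- current_joint_torque(): joint torques, N m.
- current_position(): TCP position.
- current_orientation(): TCP orientation.
- current_force(): force on the tool from outside, world axes, zero at the start.
- current_torque(): the same for the moment, N m.
- current_finger_gap(): finger opening in m.
Only numpy, scipy, OpenCV 4.12 (cv2) and the standard library are available. Lean on these libraries where they do the work, as an engineer would, in place of code of your own. Each camera call takes 0.05 s, during which the arm holds its last target.

## Working session

There is one attempt and no reset: what is moved stays moved. The work goes in short steps, each a Python script; the robot and the scene stay as the last script left them, time stands still between calls to the robot, and variables do not carry over. Pictures are saved under pics/ and viewed, and the job is handed in when it is done.

```bash
ls; mkdir -p pics; python3 - <<'E'
from bench import *
import cv2
print(current_clock(), current_position(), current_orientation(), current_finger_gap())
for n in ("side","top","wrist"):
    c=capture(n); cv2.imwrite(f"pics/a_{n}.png",c["image"])
    print(n,c["intrinsics"].tolist(),c["k1"],(-c["R"].T@c["t"]).round(3), c["R"].round(3).tolist())
E
```

```text
pics
0.0 [0.26427734 0.53789507 0.22179444] [ 8.48827324e-01  5.28669374e-01 -8.33144075e-04  4.16043900e-04] 0.08713306041895369
side [[354.7204128182895, 0.0, 255.3392726869991], [0.0, 354.7204128182895, 184.26318803526692], [0.0, 0.0, 1.0]] -0.014377776678098435 [ 0.823 -0.704  0.707] [[0.942, 0.334, -0.011], [0.212, -0.622, -0.753], [-0.258, 0.708, -0.657]]
top [[385.67270137414795, 0.0, 255.30202892855075], [0.0, 385.67270137414795, 194.36546026673977], [0.0, 0.0, 1.0]] -0.028107029441817293 [0.4   0.013 1.159] [[-0.016, -1.0, -0.021], [-0.992, 0.018, -0.125], [0.126, 0.019, -0.992]]
wrist [[319.2608929025587, 0.0, 251.11451054785343], [0.0, 319.2608929025587, 187.1584457792973], [0.0, 0.0, 1.0]] -0.019638131242381417 [0.189 0.576 0.386] [[0.442, 0.897, -0.002], [0.856, -0.421, 0.299], [0.268, -0.134, -0.954]]
```

View pics/a_top.png

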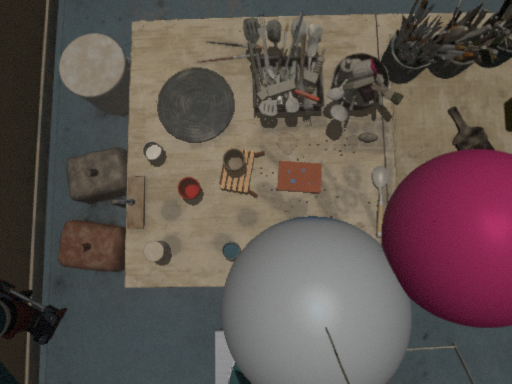

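View pics/a_side.png

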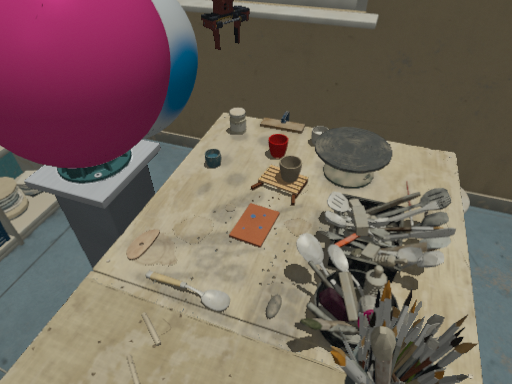

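The two big spheres hide part of the top view. The rack is at about (238,170) with its mouth to the right, the tile is at (300,177), the brown cup on the rack at (235,162), and the red look-alike cup at (190,188). Next I'll measure.

```bash
cat > h.py <<'E'
from bench import *
import numpy as np, cv2
def proj(c,X):
    X=np.atleast_2d(X); p=X@c["R"].T+c["t"]; s=p[:,:2]/p[:,2:]
    r2=(s**2).sum(1,keepdims=True); s=s*(1+c["k1"]*r2)
    K=c["intrinsics"]; return np.c_[s[:,0]*K[0,0]+K[0,2], s[:,1]*K[1,1]+K[1,2]]
def ray(c,uv):
    uv=np.atleast_2d(np.asarray(uv,float)); K=c["intrinsics"]
    d=np.c_[(uv[:,0]-K[0,2])/K[0,0],(uv[:,1]-K[1,2])/K[1,1]]; s=d.copy()
    for _ in range(8): s=d/(1+c["k1"]*(s**2).sum(1,keepdims=True))
    return s
def plane(c,uv,z):
    s=ray(c,uv); d=np.c_[s,np.ones(len(s))]@c["R"]; o=-c["R"].T@c["t"]
    return o+d*((z-o[2])/d[:,2])[:,None]
def cloud(c):
    v,u=np.mgrid[:384,:512]; s=ray(c,np.c_[u.ravel(),v.ravel()]); z=c["range_z"].ravel()[:,None]
    P=(np.c_[s,np.ones(len(s))]*z-c["t"])@c["R"]; P[z[:,0]==0]=np.nan
    return P.reshape(384,512,3)
def tile_fit(c,mask,z=0.010):
    """min-area rect of the tile's top in world xy: centre, long-axis yaw, sizes"""
    cs,_=cv2.findContours(mask.astype(np.uint8),cv2.RETR_EXTERNAL,cv2.CHAIN_APPROX_NONE)
    k=max(cs,key=cv2.contourArea)[:,0,:]
    W=plane(c,k,z)[:,:2]
    (cx,cy),(w,h),a=cv2.minAreaRect((W*1000).astype(np.float32))
    if h>w: a+=90; w,h=h,w
    return np.array([cx,cy])/1000, np.deg2rad(a), (w,h)
def redmask(c):
    h=cv2.cvtColor(c["image"],cv2.COLOR_BGR2HSV)
    return ((h[...,0]<14)&(h[...,1]>120)&(h[...,2]>70))
E
python3 - <<'E'
from h import *
for n in ("top","side"):
    c=capture(n)
    P=cloud(c)
    for q in ("drip_tile","rack","thrown_cup","slip_cup_1","slip_cup_0","glaze_jar_0","pebble","rib","spoon"):
        for r in silhouettes(n,q)[:3]:
            m=r["region"]; p=P[m]; p=p[~np.isnan(p[:,0])]
            print(n,q,round(r["conf"],2),np.round(r["xy"]),m.sum(),np.median(p,0).round(3) if len(p) else None, p.min(0).round(3),p.max(0).round(3))
            if q=="drip_tile" and r["conf"]>.3: print("  fit",tile_fit(c,m))
    if n=="top":
        print("balls",P[290,320],P[240,450])
        cv2.imwrite("pics/crop_top.png",cv2.resize(c["image"][120:230,170:340],None,fx=4.5,fy=4.5,interpolation=cv2.INTER_CUBIC))
    else:
        print("ball",P[80,80])
        cv2.imwrite("pics/crop_side.png",cv2.resize(c["image"][110:260,200:340],None,fx=4,fy=4,interpolation=cv2.INTER_CUBIC))
E
```

```text
top drip_tile 0.87 [300. 177.] 1216 [ 0.595 -0.099  0.01 ] [ 0.549 -0.165 -0.003] [ 0.643 -0.033  0.017]
  fit (array([ 0.59616949, -0.09888078]), np.float64(1.4801360648600377), (130.83425903320312, 87.5871810913086))
top rack 0.61 [244. 176.] 1008 [0.603 0.074 0.021] [ 0.541  0.007 -0.006] [0.689 0.146 0.089]
top thrown_cup 0.91 [184. 187.] 397 [0.568 0.235 0.028] [0.532 0.195 0.001] [0.594 0.259 0.068]
top thrown_cup 0.66 [235. 159.] 389 [0.647 0.097 0.048] [0.607 0.064 0.024] [0.669 0.125 0.089]
top slip_cup_1 0.79 [230. 247.] 300 [0.382 0.111 0.026] [ 0.352  0.06  -0.007] [0.408 0.142 0.435]
top slip_cup_1 0.69 [156. 150.] 335 [0.679 0.342 0.032] [0.648 0.311 0.   ] [0.707 0.385 0.056]
top slip_cup_0 0.79 [230. 247.] 300 [0.382 0.111 0.026] [ 0.352  0.06  -0.007] [0.408 0.142 0.435]
top slip_cup_0 0.69 [156. 150.] 335 [0.679 0.342 0.032] [0.648 0.311 0.   ] [0.707 0.385 0.056]
top glaze_jar_0 0.97 [158. 250.] 465 [0.383 0.313 0.082] [ 0.354  0.291 -0.003] [0.412 0.361 0.089]
top pebble 0.59 [364. 137.] 117 [ 0.716 -0.311  0.012] [ 0.703 -0.336  0.005] [ 0.728 -0.287  0.019]
top 
[... 1323 characters left out ...]
152 [0.671 0.354 0.041] [ 0.591  0.202 -0.416] [0.707 1.129 0.102]
side glaze_jar_0 0.78 [236. 120.] 371 [0.393 0.298 0.054] [0.357 0.286 0.004] [0.415 0.34  0.085]
side pebble 0.75 [271. 306.] 249 [ 0.719 -0.317  0.012] [ 0.703 -0.342 -0.002] [ 0.732 -0.287  0.019]
side rib 0.77 [140. 244.] 581 [ 0.354 -0.261  0.007] [ 0.325 -0.31  -0.002] [ 0.375 -0.197  0.011]
side rib 0.27 [206. 294.] 774 [ 0.573 -0.339  0.008] [ 0.416 -0.367 -0.001] [ 0.624 -0.32   0.025]
side spoon 0.57 [204. 290.] 821 [ 0.57  -0.339  0.008] [ 0.415 -0.367 -0.003] [ 0.625 -0.318  0.025]
side spoon 0.41 [290. 170.] 492 [0.641 0.078 0.066] [0.611 0.059 0.023] [0.673 0.124 0.086]
ball [ 0.51534974 -0.42112193  0.53921536]
```

View pics/crop_top.png

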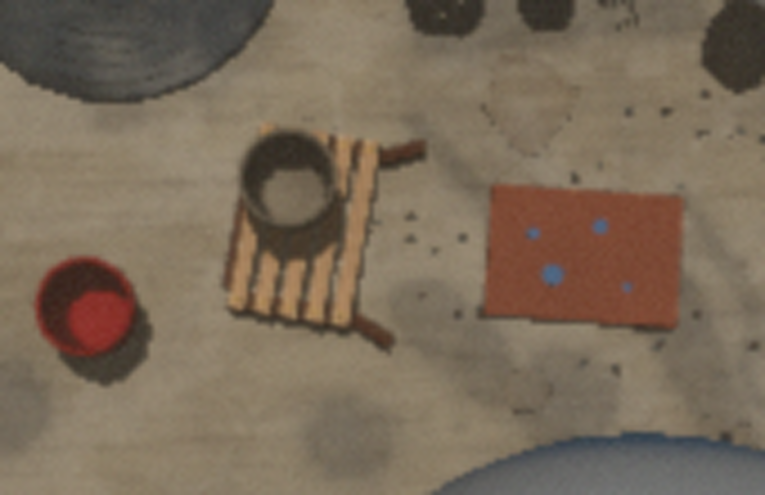

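View pics/crop_side.png

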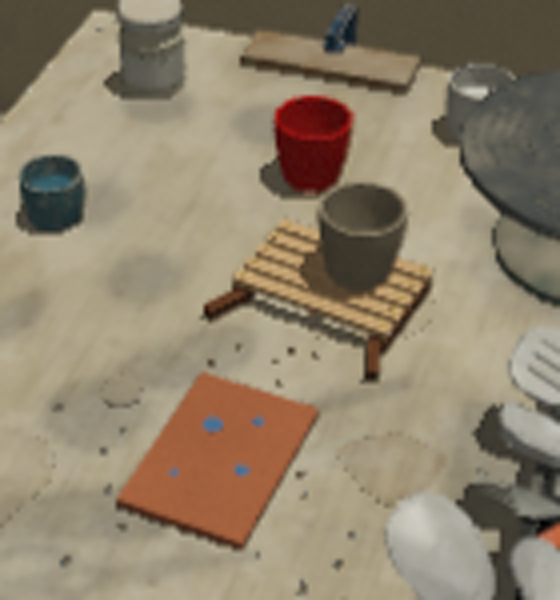

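View pics/a_wrist.png

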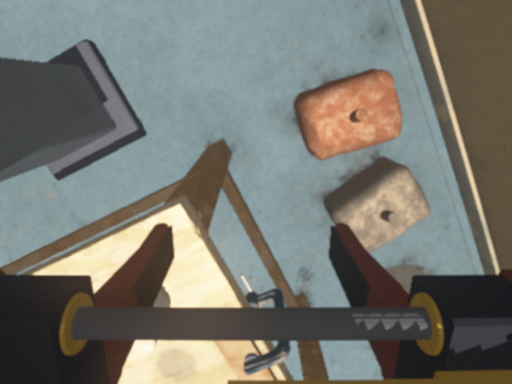

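```bash
python3 - <<'E'
from h import *
from scipy.optimize import least_squares
def fit(p):
    p=p[~np.isnan(p[:,0])]
    f=lambda x:np.linalg.norm(p-x[:3],axis=1)-x[3]
    r=least_squares(f,[*np.mean(p,0)-[0,0,.1],.15],loss='soft_l1',f_scale=.005); return r.x.round(3),np.sqrt(np.mean(f(r.x)**2)).round(4),len(p)
c=capture("top");P=cloud(c)
print(fit(P[240:340,260:370].reshape(-1,3)),fit(P[180:300,410:500].reshape(-1,3)))
s=capture("side");S=cloud(s)
print(fit(S[20:140,10:140].reshape(-1,3)), S[60,183])
for n,cc in(("top",c),("side",s)):
    d=cc["range_z"]; cv2.imwrite(f"pics/d_{n}.png",np.clip(d/2*255,0,255).astype(np.uint8))
    print(n,"TCP px",proj(cc,current_position()),"base px",proj(cc,[[0,0,0.],[0,0,.3]]))
j=current_joint_pos();print(j)
E
```

```text
(array([ 0.278, -0.077,  0.417,  0.171]), np.float64(0.0018), 10958) (array([ 0.406, -0.329,  0.52 ,  0.143]), np.float64(0.0208), 10765)
(array([ 0.401, -0.326,  0.518,  0.149]), np.float64(0.001), 15536) [ 0.44916785 -0.09355683  0.42877578]
top TCP px [[ 47.19512332 302.59305074]] base px [[270.77383333 383.23678038]
 [273.38999428 434.35274184]]
side TCP px [[227.39350274  45.29125951]] base px [[ 95.04647072 160.11035112]
 [ 62.10567045  73.85458201]]
[ 9.98873943e-01  3.58740896e-01  1.51038574e+00  3.26329496e-05
  1.27251815e+00 -1.15086652e-01]
```

View pics/d_top.png

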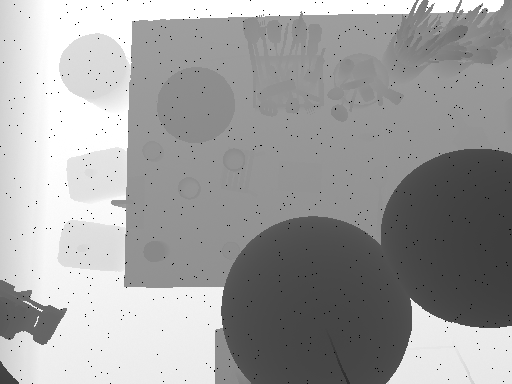

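View pics/d_side.png

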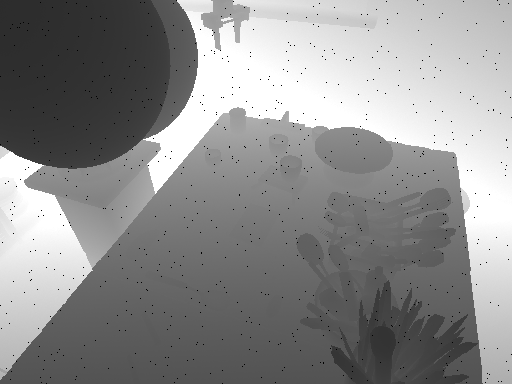

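```bash
python3 - <<'E'
from h import *
from scipy.spatial.transform import Rotation as R
def down(yaw,tx=0,ty=0): # tool x axis direction yaw, then tilts about world x,y
    return (R.from_rotvec([tx,ty,0])*R.from_euler('z',yaw)*R.from_euler('x',np.pi)).as_quat()
for p in [(.6,-.18,.05),(.6,-.18,.25),(.6,0.1,.05),(.4,.4,.05),(.8,0,.05)]:
  for yaw in (0,np.pi/2,np.pi):
    q=inverse_kinematics(p,down(yaw)); print(p,round(yaw,2),None if q is None else np.round(q,3))
p=(.6,-.18,.05)
for tx in (-.8,-.5,.5,.8):
    q=inverse_kinematics(p,down(0,tx)); print('tx',tx,None if q is None else np.round(q,3))
for ty in (-.8,-.5,.5,.8):
    q=inverse_kinematics(p,down(0,0,ty)); print('ty',ty,None if q is None else np.round(q,3))
E
```

```text
(0.6, -0.18, 0.05) 0 [-0.402  0.584  1.613 -0.     0.945 -0.402]
(0.6, -0.18, 0.05) 1.57 [-0.402  0.584  1.613  0.     0.945 -1.972]
(0.6, -0.18, 0.05) 3.14 [-0.402  0.584  1.613  0.     0.945  2.74 ]
(0.6, -0.18, 0.25) 0 [-0.402  0.375  1.415 -0.     1.352 -0.402]
(0.6, -0.18, 0.25) 1.57 [-0.402  0.375  1.415  0.     1.352 -1.972]
(0.6, -0.18, 0.25) 3.14 [-0.402  0.375  1.415  0.     1.352  2.74 ]
(0.6, 0.1, 0.05) 0 [ 0.052  0.564  1.656 -0.     0.922  0.052]
(0.6, 0.1, 0.05) 1.57 [ 0.052  0.564  1.656 -0.     0.922 -1.519]
(0.6, 0.1, 0.05) 3.14 None
(0.4, 0.4, 0.05) 0 [ 0.663  0.519  1.754 -0.     0.868  0.663]
(0.4, 0.4, 0.05) 1.57 [ 0.663  0.519  1.754 -0.     0.868 -0.908]
(0.4, 0.4, 0.05) 3.14 [ 0.663  0.519  1.754  0.     0.868 -2.478]
(0.8, 0, 0.05) 0 [-0.086  0.793  1.155 -0.     1.193 -0.086]
(0.8, 0, 0.05) 1.57 [-0.086  0.793  1.155 -0.     1.193 -1.657]
(0.8, 0, 0.05) 3.14 None
tx -0.8 None
tx -0.5 [-0.11   0.622  1.701 -0.668  0.878  0.341]
tx 0.5 [-0.642  0.725  1.452  0.409  1.304 -0.82 ]
tx 0.8 [-0.739  0.866  1.337  0.559  1.549 -0.932]
ty -0.8 [-0.69   0.621  2.243  2.213  0.607 -2.831]
ty -0.5 [-0.56   0.497  2.031  0.973  0.313 -1.453]
ty 0.5 [-0.312  0.845  1.17  -0.148  1.606 -0.281]
ty 0.8 [-0.281  1.037  0.906 -0.217  1.971 -0.284]
```

```bash
python3 - <<'E'
from h import *
from scipy.spatial.transform import Rotation as R
from scipy.optimize import least_squares
rows=[]
for r in (.42,.55,.7,.85):
  for z in (.02,.15,.3):
    p=(r,0.07,z); q=inverse_kinematics(p,R.from_euler('x',np.pi).as_quat())
    if q is not None: rows.append((p,q))
def f(x):
    a,h,L1,L2,c2,d=x; e=[]
    for p,q in rows:
        rr=np.sqrt(p[0]**2+p[1]**2-d*d)
        e+=[a+L1*np.sin(q[1])+L2*np.sin(q[1]+q[2]+c2)-rr, h+L1*np.cos(q[1])+L2*np.cos(q[1]+q[2]+c2)-p[2]]
    return e
s=least_squares(f,[0,.1,.4,.4,0,.07]); print("a,h-Lt,L1,L2,c2,d",s.x.round(4),np.abs(s.fun).max())
c=capture("top")
cv2.imwrite("pics/z1.png",cv2.resize(c["image"][200:384,210:420],None,fx=3.5,fy=3.2,interpolation=cv2.INTER_CUBIC))
P=cloud(c)
for u,v in [(330,335),(333,345),(338,355),(343,368),(347,378)]:
    k=P[v-1:v+2,u-3:u+4].reshape(-1,3); print(u,v,k[np.nanargmax(k[:,2])].round(3))
print(current_clock())
E
```

```text
a,h-Lt,L1,L2,c2,d [ 0.     -0.1148  0.6111  0.4479  0.2532  0.0689] 6.553091402849986e-14
330 335 [ 0.277 -0.071  0.631]
333 345 [ 0.274 -0.069  0.669]
338 355 [ 0.271 -0.068  0.701]
343 368 [ 0.268 -0.066  0.737]
347 378 [ 0.267 -0.066  0.763]
1.3
```

View pics/z1.png

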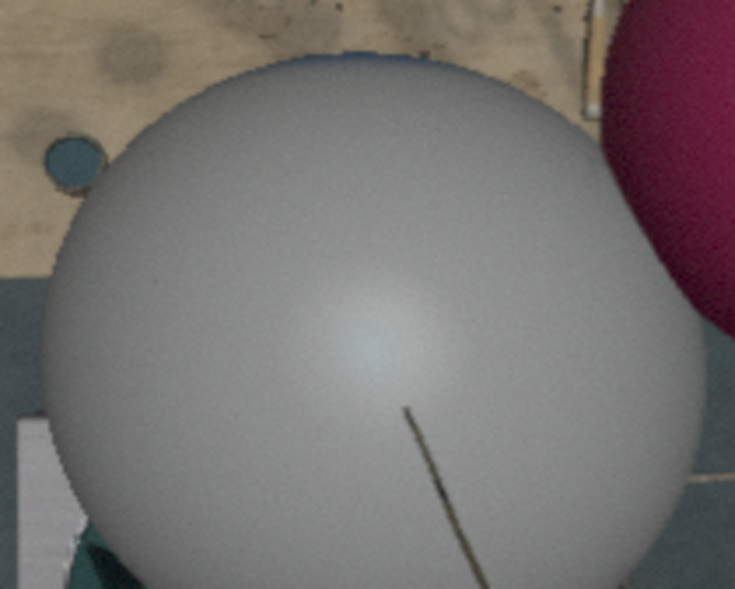

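```bash
cat >> h.py <<'E'
from scipy.optimize import least_squares
def sphere(p,x0):
    p=p[~np.isnan(p[:,0])]
    g=np.abs(np.linalg.norm(p-np.array(x0[:3]),axis=1)-x0[3])<.03; p=p[g]
    f=lambda x:np.linalg.norm(p-x[:3],axis=1)-x[3]
    return least_squares(f,x0,loss='soft_l1',f_scale=.003).x.round(3),len(p)
E
python3 - <<'E'
from h import *
t0=current_joint_torque(); 
def st(tag):
    c=capture("top"); P=cloud(c)
    print(tag,round(current_clock(),2),"pos",np.round(current_position(),3),"tau",np.round(current_joint_torque(),1),"F",np.round(current_force(),1),"A",sphere(P.reshape(-1,3),[.278,-.077,.417,.171]),flush=True)
    return c
st("0")
for q1 in (.6,.4,.3,.2,.1):
    goto_joints([q1,.375,1.415,0,1.352,q1]); c=st(q1)
cv2.imwrite("pics/b_top.png",c["image"]); s=capture("side"); cv2.imwrite("pics/b_side.png",s["image"]); s=capture("wrist"); cv2.imwrite("pics/b_wrist.png",s["image"])
E
```

```text
0 1.35 pos [0.265 0.538 0.223] tau [  0.  -51.5 -27.1   0.1   0.   -0. ] F [ 0.   0.3 -1.4] A (array([ 0.278, -0.077,  0.416,  0.172]), 26918)
0.6 2.38 pos [0.474 0.409 0.25 ] tau [ -1.  -53.8 -28.6   0.   -0.    0. ] F [-0.1  0.   0.1] A (array([ 0.278, -0.077,  0.416,  0.172]), 26910)
0.4 2.99 pos [0.546 0.307 0.25 ] tau [ -1.2 -53.7 -28.5  -0.   -0.   -0. ] F [-0.8  0.3  0.3] A (array([ 0.278, -0.077,  0.416,  0.172]), 26906)
0.3 3.4 pos [0.574 0.251 0.25 ] tau [ -1.1 -53.7 -28.5  -0.1  -0.   -0. ] F [ 0.  -0.1 -0.6] A (array([ 0.278, -0.077,  0.416,  0.172]), 26905)
0.2 3.81 pos [0.596 0.193 0.25 ] tau [ -1.1 -53.7 -28.5  -0.1  -0.   -0. ] F [-0.4  0.3  0.1] A (array([ 0.278, -0.077,  0.416,  0.172]), 26920)
0.1 4.22 pos [0.612 0.132 0.25 ] tau [ -1.1 -53.7 -28.5  -0.1  -0.   -0. ] F [-1.3  0.2  1. ] A (array([ 0.278, -0.077,  0.416,  0.172]), 25942)
```

View pics/b_top.png

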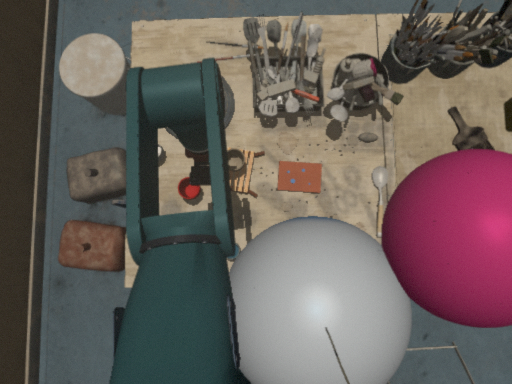

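View pics/b_side.png

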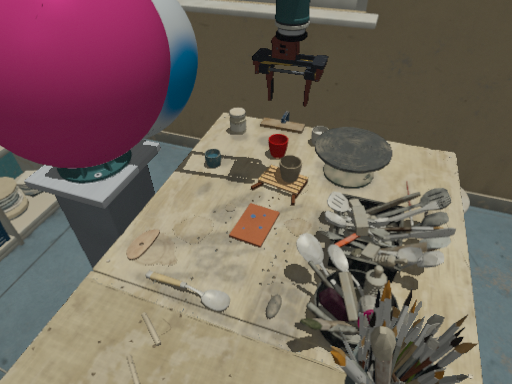

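View pics/b_wrist.png

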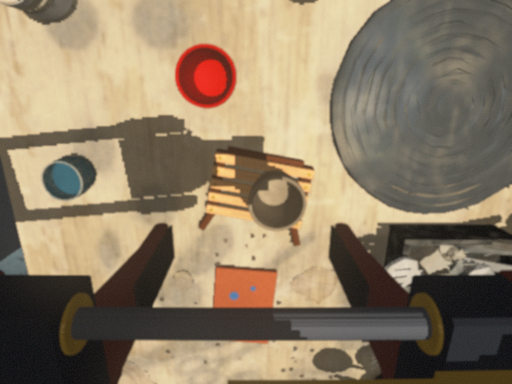

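```bash
python3 - <<'E'
from h import *
for q1 in (.05,0,-.05,-.1,-.15):
    goto_joints([q1,.375,1.415,0,1.352,q1])
    c=capture("top"); P=cloud(c); tau=current_joint_torque()
    print(q1,round(current_clock(),2),"q",np.round(current_joint_pos()[:3],4),"tau",np.round(tau,1),"F",np.round(current_force(),1),"A",sphere(P.reshape(-1,3),[.278,-.077,.417,.171]),flush=True)
    if abs(tau[0]+1.1)>6: print("contact?"); break
cv2.imwrite("pics/c_top.png",c["image"]); s=capture("wrist"); cv2.imwrite("pics/c_wrist.png",s["image"])
E
```

```text
0.05 4.62 q [0.051  0.3749 1.4151] tau [ -0.8 -53.7 -28.4  -0.1  -0.   -0. ] F [0.5 0.2 0.7] A (array([ 0.278, -0.077,  0.416,  0.172]), 24127)
0 4.93 q [8.0000e-04 3.7490e-01 1.4151e+00] tau [ -0.8 -53.7 -28.4  -0.1  -0.   -0. ] F [-0.7 -0.6 -0.3] A (array([ 0.278, -0.077,  0.416,  0.172]), 21882)
-0.05 5.24 q [-0.0491  0.3749  1.4152] tau [ -0.9 -53.7 -28.4  -0.1  -0.   -0. ] F [-0.1 -0.8 -0.5] A (array([ 0.279, -0.078,  0.416,  0.172]), 19193)
-0.1 5.55 q [-0.0991  0.3749  1.4152] tau [ -0.9 -53.7 -28.4  -0.1  -0.   -0. ] F [-1.   0.5 -0.1] A (array([ 0.279, -0.078,  0.416,  0.172]), 16432)
-0.15 5.86 q [-0.1491  0.3749  1.4152] tau [ -0.9 -53.7 -28.4  -0.1  -0.   -0. ] F [ 0.5  0.6 -0.4] A (array([ 0.279, -0.078,  0.416,  0.172]), 13619)
```

View pics/c_top.png

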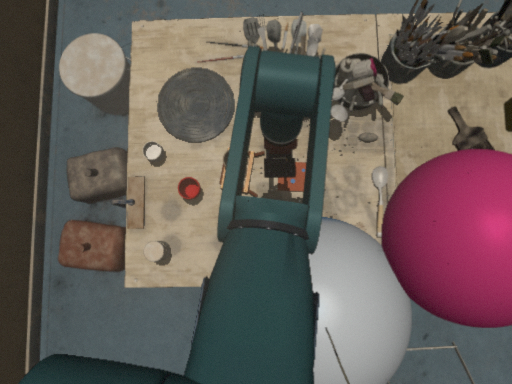

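View pics/c_wrist.png

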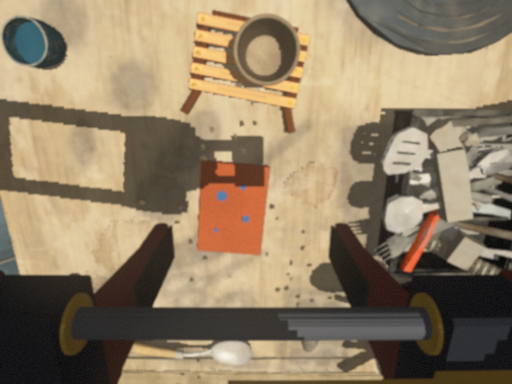

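```bash
python3 - <<'E'
from h import *
import pickle
c=capture("wrist"); pickle.dump(c,open("w1.pkl","wb"))
cv2.imwrite("pics/d_w.png",cv2.resize(c["image"][0:140,170:330],None,fx=5,fy=4.2857,interpolation=cv2.INTER_CUBIC))
r=silhouettes("wrist","drip_tile"); 
for k in r: print(k["conf"],k["xy"],tile_fit(c,k["region"]))
m=redmask(c); m[:,:190]=0;m[:,275:]=0;m[:155]=0;m[262:]=0; print("color",tile_fit(c,m))
P=cloud(c)
for k in silhouettes("wrist","rack"): 
    p=P[k["region"]]; print("rack",k["conf"],k["xy"],np.nanmedian(p,0).round(3),np.nanmin(p,0).round(3),np.nanmax(p,0).round(3))
for k in silhouettes("wrist","thrown_cup"): 
    p=P[k["region"]]; print("cup",k["conf"],k["xy"],np.nanmedian(p,0).round(3),np.nanmin(p,0).round(3),np.nanmax(p,0).round(3))
# table height check
print("table z",P[150:160,300:330,2].mean(), P[200:240,215:250,2].mean())
T=cloud(capture("top")).reshape(-1,3); T=T[~np.isnan(T[:,0])]
d=np.linalg.norm(T-[.278,-.077,.416],axis=1); print("arm pts inside ball A:",(d<.155).sum(), d.min())
E
```

```text
0.76 [232.9, 207.4] (array([ 0.59857336, -0.10000281]), np.float64(1.4807671008803318), (132.80409240722656, 90.01597595214844))
color (array([ 0.5978443 , -0.09920634]), np.float64(1.4800808042674185), (131.12045288085938, 89.81271362304688))
rack 0.59 [223.0, 69.8] [0.596 0.077 0.025] [0.539 0.005 0.   ] [0.691 0.142 0.087]
cup 0.85 [265.1, 49.9] [0.641 0.098 0.053] [0.605 0.063 0.001] [0.672 0.142 0.089]
table z nan nan
arm pts inside ball A: 0 0.16824674955665192
```

View pics/d_w.png

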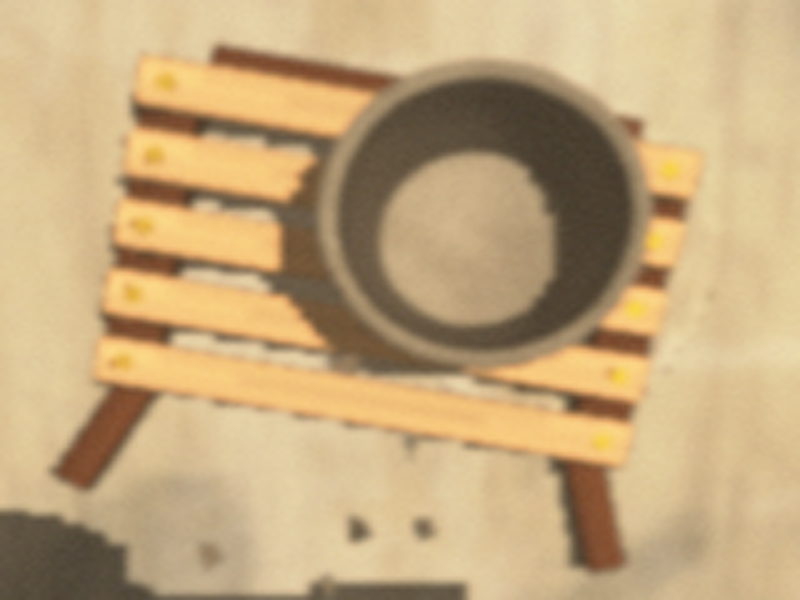

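```bash
python3 - <<'E'
from h import *
import pickle
c=pickle.load(open("w1.pkl","rb"))
px=np.array([[95,380],[622,466],[705,152],[142,55]],float)/[5,4.2857]+[170,0]-[0.4,0.4]
W=plane(c,px,.023)[:,:2]; print(W.round(4), "sides",np.linalg.norm(np.diff(np.r_[W,W[:1]],axis=0),axis=1).round(4))
yax=W[0]-W[1]+W[3]-W[2]; xax=W[3]-W[0]+W[2]-W[1]
print("yaw from y", np.arctan2(*(yax[::-1]))-np.pi/2,"from x",np.arctan2(xax[1],xax[0]),"centre",W.mean(0))
tips=np.array([[52,475],[88,490],[582,570],[625,562]])/[5,4.2857]+[170,0]-.4
print("cheek tips z13",plane(c,tips,.013)[:,:2].round(4))
t=capture("top")
px=np.array([[228,308],[352,326],[378,142],[262,126]])/4.5+[170,120]-.4
print("top",plane(t,px,.023)[:,:2].round(4), plane(t,px,.023)[:,:2].mean(0))
E
```

```text
[[0.5512 0.0586]
 [0.6757 0.0356]
 [0.6913 0.1159]
 [0.566  0.1388]] sides [0.1266 0.0817 0.1273 0.0816]
yaw from y 1.388693932751226 from x 1.3835200401176146 centre [0.62106708 0.08723665]
cheek tips z13 [[0.5373 0.0326]
 [0.5459 0.0283]
 [0.6682 0.0054]
 [0.6788 0.0077]]
top [[0.5651 0.1396]
 [0.5515 0.0575]
 [0.6755 0.0384]
 [0.6881 0.1162]] [0.62006206 0.08791537]
```

```bash
cat >> h.py <<'E'
from scipy.spatial.transform import Rotation as Rot
RO=np.array([.621,.088]); RY=1.386
def quat(psi): return (Rot.from_euler('z',psi-np.pi/2)*Rot.from_euler('x',np.pi)).as_quat()  # psi = push heading
def w2r(p): d=np.asarray(p)-RO; return np.array([d@[np.cos(RY),np.sin(RY)], d@[-np.sin(RY),np.cos(RY)]])
def r2w(x,y): return RO+x*np.array([np.cos(RY),np.sin(RY)])+y*np.array([-np.sin(RY),np.cos(RY)])
def stat(tag=""):
    print(tag,"t",round(current_clock(),2),"p",np.round(current_position(),4),"tau",np.round(current_joint_torque()[:4],1),"F",np.round(current_force(),1),flush=True)
E
python3 - <<'E'
from h import *
psi=1.480
p=np.array([.598,-.0995])-(.065+.045)*np.array([np.cos(psi),np.sin(psi)])
print(p, w2r([.598,-.0995]))
q=np.array(inverse_kinematics([*p,.25],quat(psi))); print(q.round(3))
move_gripper(.05)
q0=np.array(current_joint_pos())
for s in (.25,.5,.75,1):
    goto_joints(list(q0+(q-q0)*s)); stat(s)
    if abs(current_joint_torque()[0]+1)>8: print("STOP"); break
c=capture("top"); cv2.imwrite("pics/e_top.png",c["image"])
P=cloud(c).reshape(-1,3); d=np.linalg.norm(P-[.278,-.077,.416],axis=1); print((d<.155).sum(), np.nanmin(d))
E
```

```text
[ 0.58802612 -0.20904689] [-0.18853373 -0.01184404]
[-0.452  0.371  1.42  -0.     1.35  -0.361]
0.25 t 7.27 p [ 0.6215 -0.0732  0.25  ] tau [ -1.2 -53.7 -28.5  -0.2] F [-0.5  0.5 -0.1]
0.5 t 7.58 p [ 0.6138 -0.1188  0.25  ] tau [ -1.4 -53.6 -28.5  -0.2] F [ 0.2  0.5 -0.2]
0.75 t 7.88 p [ 0.6027 -0.1639  0.25  ] tau [ -1.4 -53.5 -28.5  -0.2] F [ 0.5 -0.1 -0.2]
1 t 8.19 p [ 0.5882 -0.2083  0.25  ] tau [ -1.5 -53.4 -28.4  -0.2] F [-0.1  0.9  0.1]
0 0.16822066532307287
```

View pics/e_top.png

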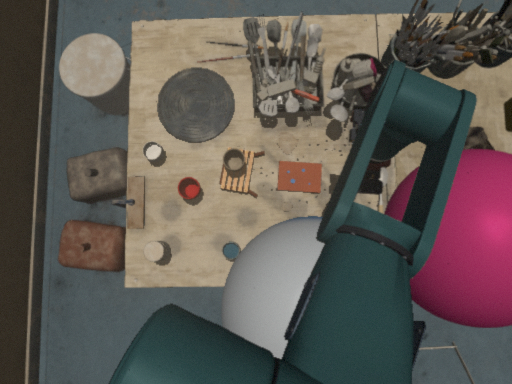

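```bash
python3 - <<'E'
from h import *
psi=1.480; p=[.588,-.209]
for z in (.2,.15,.1,.06):
    servo_line([*p,z],quat(psi),rate=.12); stat(z)
    if np.abs(current_joint_torque()[0]+1.3)>8: print("STOP"); break
print(servo_line([*p,.006],quat(psi),rate=.08,contact_N=8)); stat("low")
for n in ("wrist","side","top"):
    c=capture(n); cv2.imwrite(f"pics/f_{n}.png",c["image"])
E
```

```text
0.2 t 8.81 p [ 0.5883 -0.2084  0.2001] tau [  0.1 -53.4 -25.9   0.1] F [-0.   0.7  0.7]
0.15 t 9.38 p [ 0.5884 -0.2092  0.1506] tau [  0.  -54.6 -24.    0.1] F [-0.2  0.  -0.2]
0.1 t 9.94 p [ 0.5884 -0.2092  0.1005] tau [ -0.  -56.  -21.9   0.1] F [ 0.3 -1.   0.6]
0.06 t 10.43 p [ 0.5882 -0.2091  0.0604] tau [ -0.  -57.1 -20.1   0. ] F [ 0.4 -0.3  0.6]
False
low t 11.25 p [ 0.5882 -0.2091  0.006 ] tau [ -0.  -59.  -17.7   0. ] F [0.5 0.5 0.3]
```

View pics/f_wrist.png

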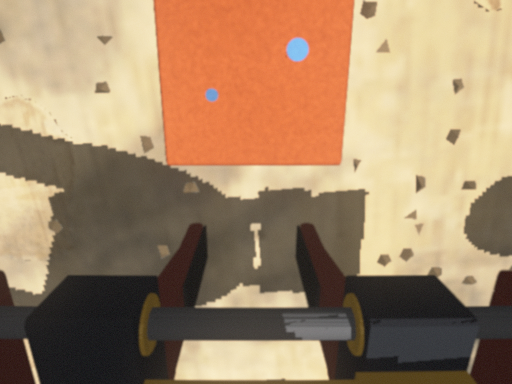

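View pics/f_side.png

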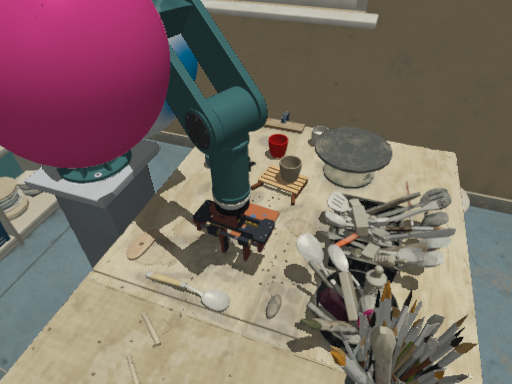

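View pics/f_top.png

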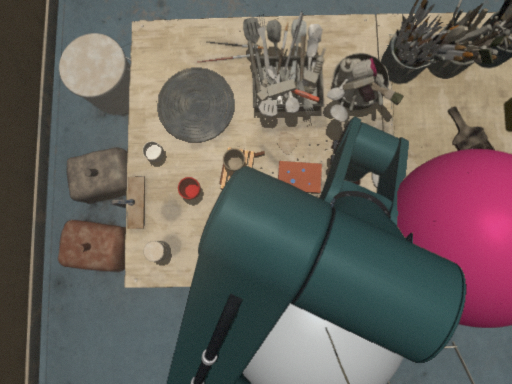

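```bash
python3 - <<'E'
from h import *
# rear-edge pose (rack x,y, rel yaw) -> TCP
def tcp(x,y,a,off=.010):
    psi=RY+a; return r2w(x,y)-off*np.array([np.cos(psi),np.sin(psi)]), quat(psi)
# contact
s=w2r(np.array([.598,-.0995])-.065*np.array([np.cos(1.48),np.sin(1.48)])); print(s)
way=[(s[0],s[1],.094),(-.228,-.0135,.068),(-.203,-.0075,.038),(-.180,-.002,.010)]
for w in way:
    p,q=tcp(*w); r=servo_line([*p,.006],q,rate=.05,contact_N=30); stat(w)
    if r: print("contact!"); break
c=capture("wrist"); cv2.imwrite("pics/g_wrist.png",c["image"])
m=redmask(c); cv2.imwrite("pics/g_m.png",m*255.)
c=capture("top"); cv2.imwrite("pics/g_top.png",c["image"])
for k in silhouettes("top","drip_tile")[:2]:
    f=tile_fit(c,k["region"]); print(k["conf"],f,w2r(f[0]),f[1]-RY)
E
```

```text
[-0.25324677 -0.01794505]
(np.float64(-0.25324677487936714), np.float64(-0.017945048229313833), 0.094) t 12.25 p [ 0.5913 -0.1741  0.006 ] tau [  0.3 -59.  -17.7   0.1] F [ 0.2 -0.4 -0.2]
(-0.228, -0.0135, 0.068) t 12.92 p [ 0.5911 -0.148   0.006 ] tau [  0.2 -58.4 -17.5   0.1] F [-0.1 -0.  -0.2]
(-0.203, -0.0075, 0.038) t 13.58 p [ 0.5895 -0.1224  0.006 ] tau [  0.2 -57.7 -17.2   0.1] F [ 0.7 -0.5 -0.5]
(-0.18, -0.002, 0.01) t 14.21 p [ 0.588  -0.0987  0.006 ] tau [  0.2 -57.2 -17.    0.1] F [0.1 0.4 0.6]
0.73 (array([0.60551343, 0.00229152]), np.float64(2.963881245629351), (92.4347152709961, 82.24484252929688)) [-0.08709478 -0.00052573] 1.577881245629351[ WARN:0@5.600] global loadsave.cpp:1063 imwrite_ Unsupported depth image for selected encoder is fallbacked to CV_8U.
```

View pics/g_wrist.png

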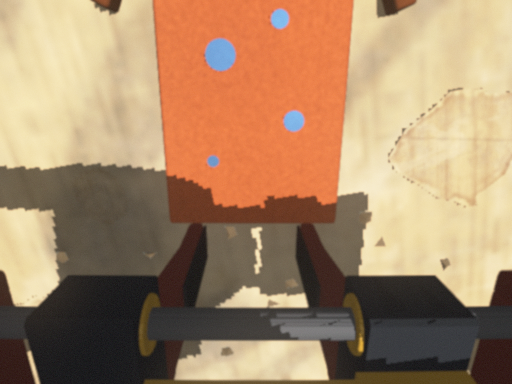

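View pics/g_top.png

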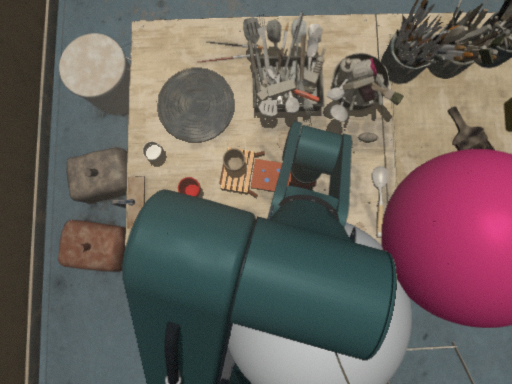

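```bash
python3 - <<'E'
from h import *
c=capture("wrist")
px=np.array([[169.5,222],[335,222],[350,0],[155,0]])
W=plane(c,px,.010)[:,:2]
for w in W: print(w.round(4), w2r(w).round(4))
a,b=w2r(W[0]),w2r(W[1]); print("rear centre",(a+b)/2,"width",np.linalg.norm(a-b),"yaw",np.arctan2((a-b)[1],(a-b)[0])-np.pi/2)
tips=np.array([[201,226],[301,226]]); 
# cheek tips visible
print("cheeks", [w2r(x).round(4) for x in plane(c,np.array([[118,10],[100,0],[383,14],[410,8]]),.013)[:,:2]])
p=np.array(current_position()); print("tcp rack",w2r(p[:2]))
cv2.imwrite("pics/g2.png",cv2.resize(c["image"][0:60,80:440],None,fx=2.2,fy=2.2))
E
```

```text
[ 0.5457 -0.0782] [-0.1772  0.0435]
[ 0.6345 -0.0939] [-0.1763 -0.0467]
[0.6518 0.0123] [-0.0688 -0.0441]
[0.566  0.0275] [-0.0696  0.043 ]
rear centre [-0.17676684 -0.00159629] width 0.09020225462930098 yaw 0.009772416127526773
cheeks [array([-0.0743,  0.0589]), array([-0.0703,  0.0664]), array([-0.0748, -0.0586]), array([-0.0722, -0.0703])]
tcp rack [-0.19007073 -0.00209588]
```

View pics/g2.png

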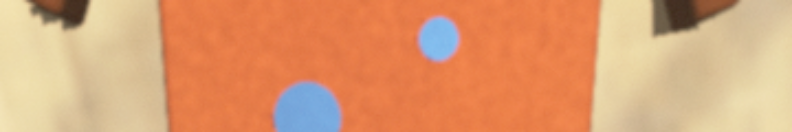

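```bash
python3 - <<'E'
from h import *
def tcp(x,y,a,off=.010):
    psi=RY+a; return r2w(x,y)-off*np.array([np.cos(psi),np.sin(psi)]), quat(psi)
for w in [(-.150,-.0005,.002),(-.112,0,0)]:
    p,q=tcp(*w); r=servo_line([*p,.006],q,rate=.05,contact_N=15); stat(w)
    if r: print("contact!"); break
else:
    p,q=tcp(-.086,0,0); r=servo_line([*p,.006],q,rate=.025,contact_N=8); stat(("final",r))
print("tcp rack",w2r(current_position()[:2]))
for n in ("wrist","top","side"):
    c=capture(n); cv2.imwrite(f"pics/h_{n}.png",c["image"])
E
```

```text
(-0.15, -0.0005, 0.002) t 15.16 p [ 0.5921 -0.069   0.006 ] tau [  0.3 -57.1 -17.    0.1] F [-0.1  0.3 -0.7]
(-0.112, 0, 0) t 16.07 p [ 0.5986 -0.0317  0.006 ] tau [  0.2 -57.5 -17.2   0.1] F [-0.3 -0.1 -0.3]
('final', True) t 16.8 p [ 0.6018 -0.0147  0.0058] tau [  1.6 -56.4 -16.6   0.6] F [ 0.7 -3.2  1.9]
tcp rack [-1.04446308e-01  3.81916110e-05]
```

View pics/h_wrist.png

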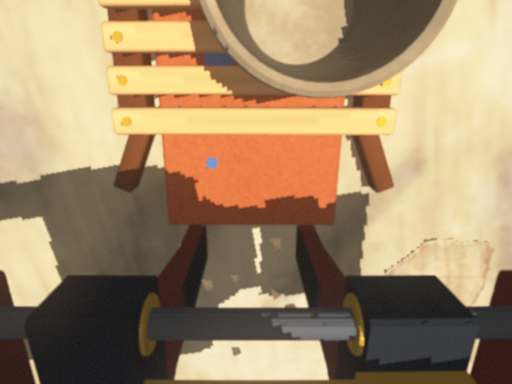

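View pics/h_side.png

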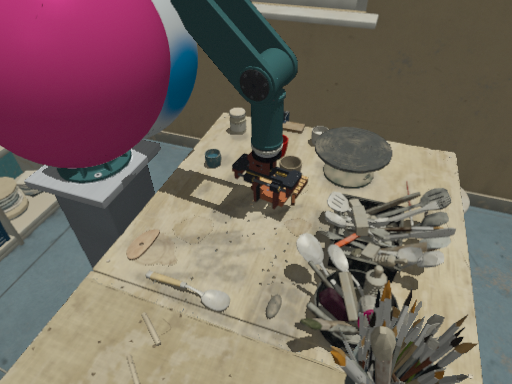

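```bash
python3 - <<'E'
from h import *
P0=w2r(current_position()[:2])
p=r2w(P0[0]+.008,0); r=servo_line([*p,.006],quat(RY),rate=.02,contact_N=12); stat(r)
print("tcp rack",w2r(current_position()[:2]))
sleep(.3)
c=capture("wrist"); cv2.imwrite("pics/i_wrist.png",c["image"])
px=np.array([[168.5,223.5],[336,223.5]]); W=plane(c,px,.010)[:,:2]
a,b=w2r(W[0]),w2r(W[1]); print(a,b)
cv2.imwrite("pics/i_z.png",cv2.resize(c["image"][90:250,90:410],None,fx=2.5,fy=2.5,interpolation=cv2.INTER_CUBIC))
E
```

```text
True t 17.21 p [ 0.6013 -0.0146  0.0053] tau [  1.4 -56.8 -16.7   0.5] F [-0.3 -1.8  1.5]
tcp rack [-0.10451229  0.00047775]
[-0.09186786  0.0464937 ] [-0.09166058 -0.04440392]
```

View pics/i_z.png

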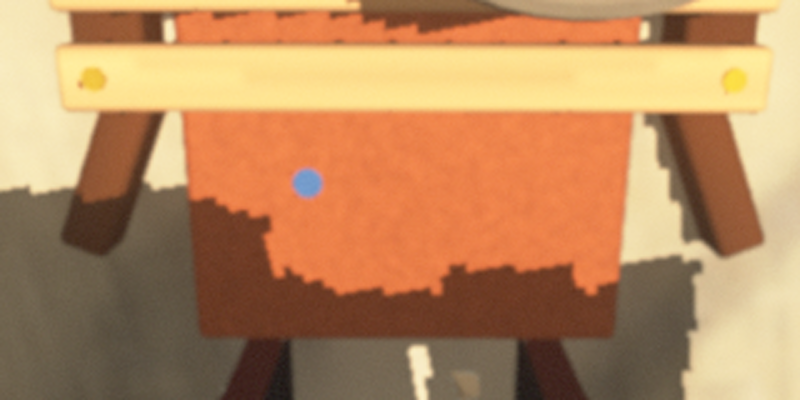

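The rear edge is square at rack x ≈ -92 mm, which is the home position. I'll back off straight and lift clear.

```bash
python3 - <<'E'
from h import *
import pickle
p=r2w(-.155,0)
servo_line([*p,.007],quat(RY),rate=.06); stat("back")
servo_line([*p,.22],quat(RY),rate=.12); stat("up")
c=capture("wrist"); cv2.imwrite("pics/j_wrist.png",c["image"]); pickle.dump(c,open("w2.pkl","wb"))
cv2.imwrite("pics/j_z.png",cv2.resize(c["image"][0:250,120:400],None,fx=2.8,fy=2.4,interpolation=cv2.INTER_CUBIC))
P=cloud(c)
for k in silhouettes("wrist","thrown_cup")[:2]:
    q=P[k["region"]]; print("cup",k["conf"],k["xy"],np.nanmedian(q,0).round(3),np.nanmin(q,0).round(3),np.nanmax(q,0).round(3))
E
```

```text
back t 18.55 p [ 0.5925 -0.0642  0.007 ] tau [ -0.3 -57.1 -17.1   0. ] F [ 1.2 -0.6  0.3]
up t 20.48 p [ 0.5921 -0.0643  0.2192] tau [  0.  -51.5 -27.1   0.1] F [ 0.4 -0.1  0.5]
cup 0.62 [242.1, 34.0] [0.605 0.064 0.024] [0.54  0.005 0.   ] [0.689 0.111 0.086]
cup 0.55 [274.5, 11.6] [0.639 0.081 0.034] [0.608 0.061 0.002] [0.673 0.098 0.089]
```

View pics/j_z.png

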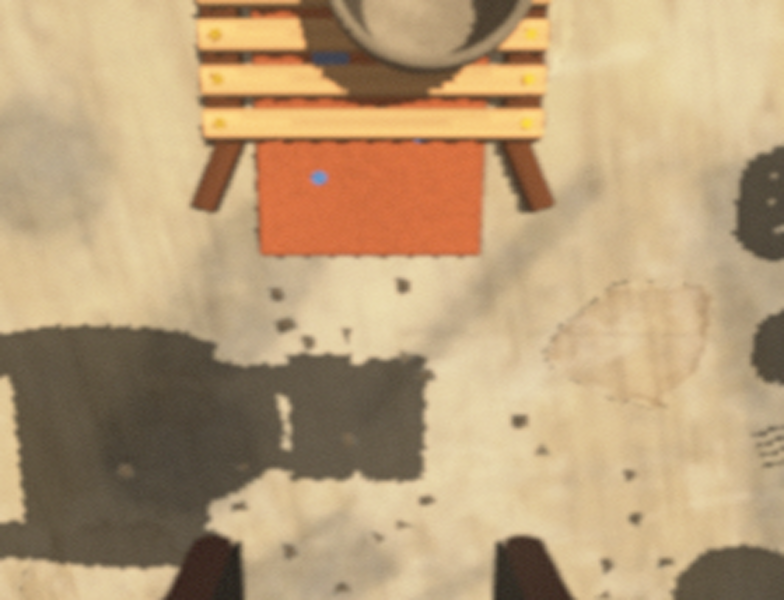

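```bash
python3 - <<'E'
from h import *
q=current_joint_pos()
goto_joints([-.15,.375,1.415,0,1.352,-.15]); goto_joints([.1,.375,1.415,0,1.352,.1]); 
c=capture("wrist"); cv2.imwrite("pics/k_wrist.png",c["image"])
cv2.imwrite("pics/k_z.png",cv2.resize(c["image"][130:290,180:340],None,fx=4.5,fy=3.75,interpolation=cv2.INTER_CUBIC))
goto_joints([.6,.375,1.415,0,1.352,.6])
t=capture("top"); cv2.imwrite("pics/k_top.png",t["image"]); P=cloud(t)
for k in silhouettes("top","thrown_cup")[:2]:
    m=P[k["region"]]; print("cup",k["conf"],k["xy"],np.nanmedian(m,0).round(3),np.nanmin(m,0).round(3),np.nanmax(m,0).round(3))
cv2.imwrite("pics/k_topz.png",cv2.resize(t["image"][120:230,170:340],None,fx=4.5,fy=4.5,interpolation=cv2.INTER_CUBIC))
a=cv2.imread("pics/a_top.png").astype(int); d=np.abs(a-t["image"]).max(2)>50; print("changed px", [ (x[0],x[1],x[4]) for x in cv2.connectedComponentsWithStats(d.astype(np.uint8))[2][1:] if x[4]>15])
stat()
E
```

```text
cup 0.9 [232.8, 158.5] [0.647 0.097 0.047] [0.607 0.065 0.024] [0.669 0.125 0.089]
cup 0.58 [185.2, 188.1] [0.567 0.234 0.025] [ 0.53   0.195 -0.004] [0.608 0.275 0.067]
changed px [(np.int32(255), np.int32(162), np.int32(52)), (np.int32(278), np.int32(162), np.int32(951)), (np.int32(77), np.int32(169), np.int32(125)), (np.int32(250), np.int32(169), np.int32(149)), (np.int32(30), np.int32(174), np.int32(294)), (np.int32(46), np.int32(185), np.int32(474)), (np.int32(71), np.int32(189), np.int32(17)), (np.int32(44), np.int32(201), np.int32(1458)), (np.int32(54), np.int32(223), np.int32(27)), (np.int32(125), np.int32(226), np.int32(1459)), (np.int32(55), np.int32(262), np.int32(20)), (np.int32(78), np.int32(277), np.int32(17)), (np.int32(66), np.int32(283), np.int32(907)), (np.int32(28), np.int32(290), np.int32(22)), (np.int32(7), np.int32(302), np.int32(319)), (np.int32(25), np.int32(332), np.int32(141)), (np.int32(215), np.int32(352), np.int32(362))]
 t 22.93 p [0.476 0.407 0.25 ] tau [  0.5 -53.9 -28.4   0.1] F [ 0.5  0.3 -0.7]
```

View pics/k_z.png

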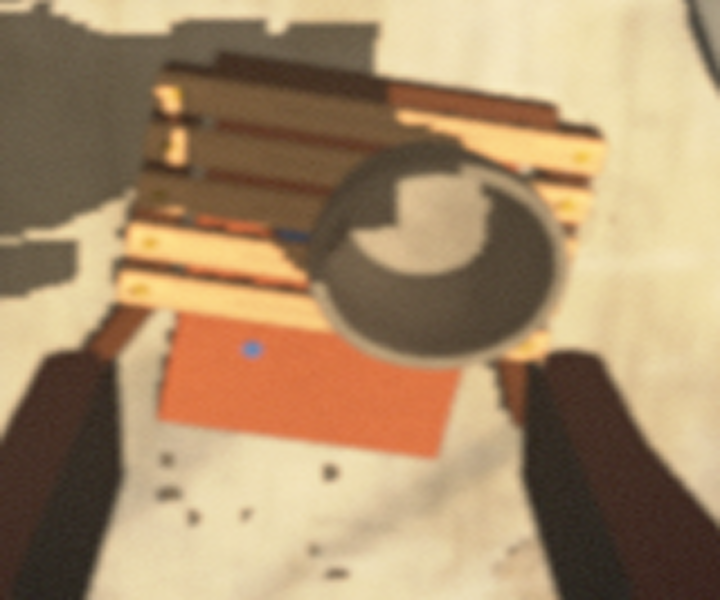

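View pics/k_topz.png

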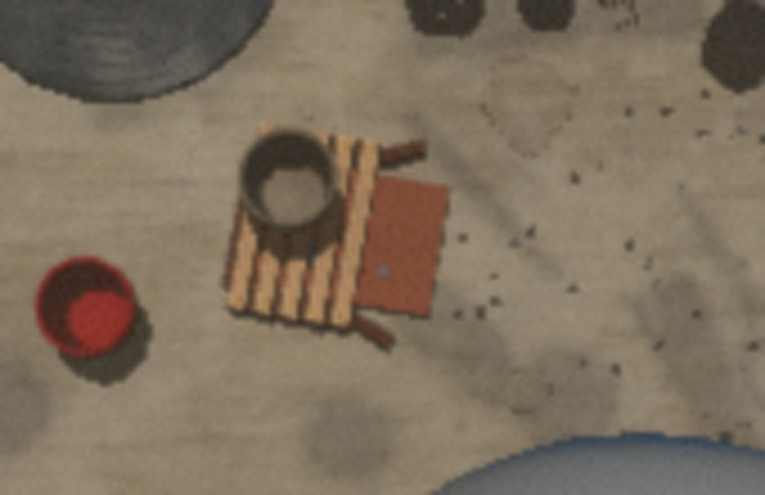

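```bash
python3 - <<'E'
from h import *
import pickle
c=pickle.load(open("w2.pkl","rb"))
m=redmask(c); m[:60]=0; m[112:]=0; m[:,:205]=0; m[:,300:]=0
# rear edge: last red row per column, line fit
cols=np.arange(217,289); rows=np.array([np.nonzero(m[:,u])[0].max()+.5 for u in cols])
W=np.array([w2r(w) for w in plane(c,np.c_[cols,rows],.010)[:,:2]])
k=np.polyfit(W[:,1],W[:,0],1); print("tile rear x at y=0:",k[1],"slope",k[0])
# front slat's front edge for the same picture
px=np.array([[203,140],[543,138]])/[2.8,2.4]+[120,0]-.4
print("slat front corners",[w2r(w).round(4) for w in plane(c,px,.023)[:,:2]])
t=capture("top"); px=np.array([[448,186],[430,317]])/4.5+[170,120]-.4
print("top rear corners",[w2r(w).round(4) for w in plane(t,px,.010)[:,:2]])
E
```

```text
tile rear x at y=0: -0.09219974384752684 slope -0.003830208473448285
slat front corners [array([-0.0423,  0.0639]), array([-0.0415, -0.0639])]
top rear corners [array([-0.0896, -0.0435]), array([-0.0923,  0.0465])]
```

```bash
python3 - <<'E'
from h import *
print(close_job(), current_clock())
E
```

```text
the job is handed in; nothing more can be done
the job is handed in; nothing more can be done
```

The tile is home against the stop bar and the job is handed in, at about 23 s of the 61 s allowed. I pushed the rear short edge with two spread fingertips, straightening the tile by about 0.09 rad and 12 mm on the way in. At the bar I felt firm contact, pressed again lightly to square it, then backed straight off and lifted clear.

**Last checks:**
- **Tile position:** the wrist camera puts the rear edge at rack x = -92.2 mm (target -92), square to within about 0.004 rad. The top camera's coarser corner picks gave -90 and -92 mm. The leading edge under the slats could not be seen directly, so flat contact is inferred from the push force and the rear edge.
- **Brown cup:** it reads in the same place as at the start, to about 1 mm.
- **Other things on the table:** I made no contact with any of them. I compared the start and end top pictures for changes, but the arm and its shadow covered part of the view, so that check is incomplete.

**Possible obstacle:** two large balls hang over the robot's side of the table, and the arm had to pass through or very close to the white one. I approached it in small steps. Joint torques showed no contact during the approach, and the white ball had not moved when last measured, part-way through it.

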